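Draw the filter tray out of an injector test bench with the pull hook

ROBOT

A 6-joint arm with a two-finger parallel gripper is mounted at the origin on the work surface. World frame = base frame: x ahead of the robot, y to its left, z up, the work surface at z = 0. Lengths are in mm, angles in rad, forces in N, time in s.
With the tool pointing down it reaches from about 350 to 975 mm from the base axis. Payload 4.9 kg.
Tool frame: the origin (TCP) lies between the finger pads; the fingertips stand 19 mm ahead of it and the grasp point (between the pads) is the TCP; z points along the fingers, y is the line along which they close (so a half turn about z gives the same grasp; the last joint's range is limited). The gripper opens to 85 mm and grips with 20 to 120 N. Pads are 22 mm wide; open, the fingers measure 114 mm over their backs; the gripper's body (76 mm by 85 mm) begins 54 mm behind the grasp point. The pads swing forward as they close: fully open they stand 13 mm farther back than shut.
Start: joints at [1.149, 0.053, 1.613, -0, 1.476, -0.119], TCP at [186.361, 596.549, 250.304] pointing down, gripper open.
Joint ranges: [-3.01, 3.01], [-1.01, 2.22], [0.06, 2.58], [-1.02, 4.17], [0.09, 2.62], [-3.14, 3.14]. Speed limits (rad/s): [2.57, 2.57, 3.14, 3.14, 3.14, 3.14].

INTERFACE

Orientations are given as [roll, pitch, yaw] about the fixed x, y, z axes, in that order (R = Rz(yaw) Ry(pitch) Rx(roll)).
In Python, from bench import telemetry, eyes, workorder gives the robot as it stands.
- The arm moves only by the tool apply_moves, never from a script. Its argument "commands" is a list of rows, each a list of 7 numbers: the shift along the tool's x, y, z in mm, then the turn, a rotation vector about the tool's x, y, z in rad, then the opening, from -1 (shut) to 1 (fully open). In form: [[x, y, z, wx, wy, wz, jaw], ...]. A call has 1 to 10 rows; each row shifts and turns the commanded pose from where the row before left it, along the tool's axes as they then stand; what a row does not reach is not made up. A row lasts 1/10 s, in which the tool goes at most 50 mm and 8.59 degrees, less where a joint would pass 70% of its speed; a pose out of reach is approached as far as the arm can. A call with a gripper value outside its range is refused whole. The fingers move at their own pace and stop on an object; "squeeze" is the grip in N (left out, the last holds). Time passes only in rows, so rows that do not move let the fingers close. It gives the time, the measured TCP pose, the force, the opening and the grip force at its end, in the units of the state.
- telemetry.read_state(): the state, without advancing time (a new reading comes with each control period).
- eyes.snapshot(name): name is "side" or "top" or "wrist"; returns a dict with "frame" (420x560x3 uint8, blue, green, red), "camera_matrix" (3x3 intrinsics, pixels), "camera_from_world" (4x4, takes a point from world to camera coordinates). Camera axes: x right, y up, looking along -z (the intrinsics and any distortion apply to the point x, -y, -z); pixel columns grow to the right and rows downward; lengths in mm; the calibration is good to about 2 mm. The wrist camera is an equidistant fisheye: a pixel r from the principal point sees the ray r / f radians off the axis. A picture is of the moment at which its call begins. There is no depth.
- workorder.hand_in(): hands the job in; it is judged then, once.
The state is a dict: "time_s": time; "joint_positions": joint angles; "qvel": joint speeds; "joint_efforts": joint torques, N m; "eef_pos": TCP position; "orientation": TCP orientation; "contact_force": force on the tool from outside, world axes, zero at the start; "torque": the same for the moment, N m; "finger_gap": finger opening in mm; "finger_force": force on a finger pad.
Only numpy, scipy, OpenCV 4.12 (cv2) and the standard library are available. Lean on these libraries where they do the work, as an engineer would, in place of code of your own. Each camera call takes 0.05 s, during which the arm holds its last target. There are 200 camera calls.

TASK

Take the pull hook out of its stand, hook it into the finger hole of the filter tray and, keeping the hook upright, draw the tray straight out until it meets its stop inside the housing; you can only feel the stop, so settle the tray against it with a steady pull of about 10 N and never pull harder than 20 N. Then unhook, leave the tray drawn out and stand the hook back in its stand. Touch the tray only with the hook and leave everything else on the bench where it is.

Things in the scene. Friction and masses are not known exactly. Their poses are not given: they have to be found in the camera images.
- hook: Steel pull hook, 130 to 210 g, standing in its stand. Origin: on the shank's axis at the underside of the collar, a plate 40 (x) x 34 (y) x 5 mm, thick upward. Below the collar a round shank, 8 mm thick, runs straight down and ends in a toe of the same bar bent to the hook's -x: the toe's end is 15 mm from the shank's axis, its underside 55 mm below the origin.
- hook_grip (a point): Grip point on the hook's axis, 35 mm above its origin, in the upright black plastic handle: 24 (hook's x) x 30 (hook's y) x 56 mm high, from 5 to 61 mm above the origin. Take it firmly across the 24 mm, fingers before and behind it along the toe's direction: gripped the other way it twists in the fingers under the pull.
- hook_bend (a point): Point in the hook where shank and toe meet, on the shank's axis, 51 mm below the hook's origin.
- stand: Dark steel stand for the hook, fixed: block 76 x 60 x 70 mm high on a 110 x 90 x 6 mm foot; origin at the underside. A well, open on top, goes down through it, -19 to +8 mm along x, -10 to +10 mm along y. The hook stands with shank and toe in the well and the collar flat on the block: hook origin 70 mm above the stand's origin, x axes alike. It starts so.
- station: Filter station, fixed: blue housing 200 (x) x 240 (y) x 62 mm high, open at its front, which faces the station's -x; origin at the centre of the underside. A clamp column with an injector stands on the rear half of its lid, up to 195 mm above the bench (from 50 mm behind the centre on).
- tray: Aluminium filter tray, slides out along the station's -x, axes as the station's. Origin: centre of the round 28 mm finger hole, at the top of the tongue, a level plate 66 (x) x 64 (y) x 5 mm; its top is 39 mm above the bench and the space below is free. Fully home the origin is at x -145, y 0 mm in the station's frame; it starts 0 to 15 mm out. The slide drags with about 2.5 N.
- tray_front (a point): Point at the root of the tongue, 33 mm from the hole's centre, on the front face of the tray's upright front plate (222 mm wide, top 56 mm above the bench).
- stop_bar: Steel bar fixed under the station's lid inside the housing (not seen), origin 54 mm above the station's origin. It carries the rigid clip that stops the tray. Where the clip sits along the bar is not known: the tray meets it somewhere from 80 to 108 mm out from fully home, different each time, and it must be felt.
- nozzle_rack: Bystander: aluminium block 100 x 80 x 50 mm with six steel nozzles standing in it, 95 mm high overall; origin at the underside.
- nut_a: Bystander: dark steel nozzle nut, 25 mm across, 32 mm high, beside the tray's way on the station's +y side; origin at the underside.
- nut_b: Bystander: the same kind of nut on the station's -y side.
- wrench: Bystander: steel wrench 160 mm long lying flat in the parts tray.
- fluid: Bystander: closed white bottle, 64 mm across, 170 mm high; origin at the underside.
- parts_tray: Bystander: open steel tray 120 x 200 x 30 mm with the wrench in it; origin at the underside.
- beaker: Bystander: steel cup 70 mm across, 80 mm high; origin at the underside.
Things that resemble listed ones, but are neither listed nor needed, are in the scene too. What is shaped like the hook but green or red is not meant.

How it is judged (in metres and radians):
On the way, in this order (a step that is already met when the one before it is completed fails the run):
1. the hook's end is through the tray's finger hole (horizontal distance between hook_bend and tray below 0.014 m and z of hook_bend in the frame of tray below -0.012 m), for 0.1 s.
2. with the hook in the hole, the tray is held against its stop with more than 5 N (contact force between stop_bar and tray above 5 N and horizontal distance between hook_bend and tray below 0.02 m and z of hook_bend in the frame of tray below -0.005 m), for 0.3 s.
At the end, for the whole second after the job is handed in: The tray stands drawn out at least 75 mm from fully home, and the hook stands upright (within 0.08 rad) at rest in its stand, shank in the well and collar down on the block (origin within 9 mm sideways and 4 mm in height of its place) (x of tray in the frame of station below -0.22 m and horizontal distance between hook and stand below 0.009 m and z of hook in the frame of stand between 0.066 and 0.074 m and angle between hook's own z axis and vertical below 0.08 rad and linear speed of hook below 0.02 m/s); the robot touches nothing.
It fails at once if the hook loads the tray with more than 20 N (contact force between hook and tray above 20 N).
It fails at once if the tray is pulled against its stop with more than 20 N (contact force between stop_bar and tray above 20 N).
It fails at once if the gripper or arm touches the tray (contact force between any of the fingers, the arm and tray above 1 N).
It fails at once if a bystander is moved more than 30 mm (distance of any of nozzle_rack, nut_a, nut_b, wrench, fluid, parts_tray, beaker from where it was at the start of the episode above 0.03 m).
It fails at once if the hook leans more than 0.15 rad (9 degrees) from upright (angle between hook's own z axis and vertical above 0.15 rad).
It also fails if it takes over 61 s, if anything falls off the work surface, if the arm or the gripper's body presses on something with over 40 N, if the wrist force passes 120 N, or if a joint passes its speed limit or range.

## Working session

There is one attempt and no reset: what is moved stays moved. The work goes in short steps, Python scripts to look and compute and a tool call to move; the robot and the scene stay as the last step left them, time stands still between calls to the robot, and variables do not carry over. Pictures are saved under pics/ and viewed, at most 10 in all, crops included, and the job is handed in when it is done.

Besides the shell and the picture viewer there is one more tool, called after ">>>" by a JSON object that holds its "name" and its "arguments", one argument or row to a line. apply_moves: Moves the arm, as the interface text tells. Its arguments: {"type":"object","properties":{"commands":{"type":"array"},"squeeze":{"type":"number"}},"required":["commands"]}

```bash
mkdir -p pics
cat > h.py <<'E'
import numpy as np,cv2,pickle
from bench import telemetry,eyes,workorder
def snap(n,f):
    s=eyes.snapshot(n); cv2.imwrite('pics/'+f+'.png',s['frame']); pickle.dump(s,open('pics/'+f+'.pkl','wb')); return s
def load(f): return pickle.load(open('pics/'+f+'.pkl','rb'))
def ray(s,u,v,fish=False):
    K=np.array(s['camera_matrix']);T=np.array(s['camera_from_world'])
    a=(u-K[0,2])/K[0,0];b=(v-K[1,2])/K[1,1]
    if fish:
        r=np.hypot(a,b);k=np.sin(r)/r if r>1e-9 else 1;d=np.array([a*k,-b*k,-np.cos(r)])
    else: d=np.array([a,-b,-1.])
    R=T[:3,:3];return -R.T@T[:3,3],R.T@d
def atz(s,u,v,z,fish=False):
    o,d=ray(s,u,v,fish);return (o+d*(z-o[2])/d[2]).round(1)
def proj(s,p):
    K=np.array(s['camera_matrix']);T=np.array(s['camera_from_world']);c=T[:3,:3]@np.array(p)+T[:3,3]
    return K[0,2]+K[0,0]*c[0]/-c[2],K[1,2]+K[1,1]*-c[1]/-c[2]
E
python3 - <<'E'
from h import *
for n in('top','side'): s=snap(n,n+'0'); print(n,s['camera_matrix'],s['camera_from_world'])
print(telemetry.read_state())
E
```

```text
top [[448.96027438   0.         286.36244928]
 [  0.         448.96027438 205.77842729]
 [  0.           0.           1.        ]] [[ 6.34489501e-02 -9.97977532e-01  3.88289472e-03  2.15340475e+01]
 [ 9.76756014e-01  6.28970283e-02  2.04918650e-01 -5.66814250e+02]
 [-2.04748431e-01 -9.20923240e-03  9.78771306e-01 -1.12204651e+03]
 [ 0.00000000e+00  0.00000000e+00  0.00000000e+00  1.00000000e+00]]
side [[386.44233422   0.         278.65029076]
 [  0.         386.44233422 209.55960869]
 [  0.           0.           1.        ]] [[ 9.99024173e-01 -4.36910515e-02  6.46488514e-03 -5.47766363e+02]
 [ 2.80257900e-02  7.40228553e-01  6.71770977e-01 -1.22716040e+02]
 [-3.41358729e-02 -6.70934261e-01  7.40730693e-01 -1.00207553e+03]
 [ 0.00000000e+00  0.00000000e+00  0.00000000e+00  1.00000000e+00]]
{'time_s': 0.1, 'joint_positions': array([ 1.14899898e+00,  5.33186135e-02,  1.61417482e+00, -1.64654706e-05,
        1.47600960e+00, -1.18989955e-01]), 'qvel': array([-0.0001616 ,  0.00013724, -0.00252028, -0.00050697,  0.00076421,
        0.00033516]), 'joint_efforts': array([ 3.98079555e-04, -3.94897127e+01, -3.71366179e+01, -1.12622895e-04,
        3.83242004e-03,  2.64007184e-06]), 'eef_pos': array([186.15130976, 596.07028304, 249.15788188]), 'orientation': array([-3.13969384e+00, -2.10507326e-04,  2.83878663e+00]), 'contact_force': array([0.06572059, 0.31269018, 0.06141869]), 'torque': array([-0.02132585,  0.00054987,  0.04302577]), 'finger_force': 0.0, 'finger_gap': 85.24660666206937}
```

View pics/top0.png

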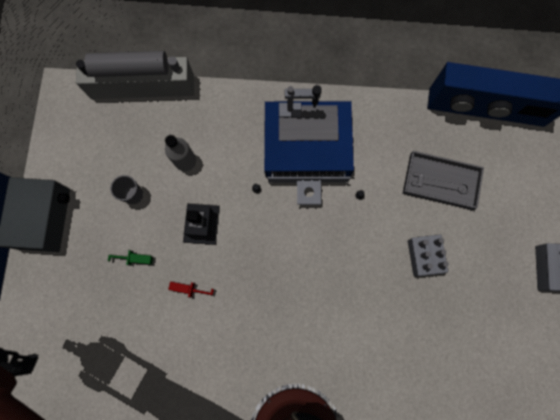

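View pics/side0.png

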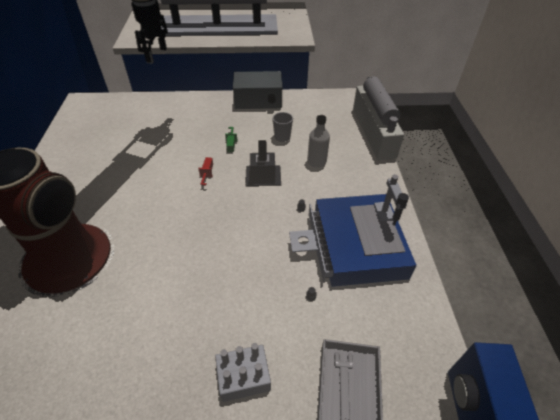

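The top view shows the stand and hook near (199,220), the tray hole near (309,192) and the housing corners at about (265,102), (352,101), (353,175) and (265,176). I'll enlarge both areas next.

Run:
```python
from h import *
a=load('top0')['frame'];b=load('side0')['frame']
f=lambda i,x,y,w,h,k:cv2.resize(cv2.convertScaleAbs(i[y:y+h,x:x+w],alpha=1.6,beta=20),(w*k,h*k),interpolation=cv2.INTER_CUBIC)
o=np.zeros((600,800,3),np.uint8)
o[:300,:300]=f(a,175,195,50,50,6); o[:300,300:]=f(a,255,160,125,75,4)[:, :500]
o[300:,:300]=f(b,240,135,50,50,6); o[300:,300:]=f(b,280,185,125,75,4)
cv2.imwrite('pics/c1.png',o)
t=load('top0')
print('hook top',atz(t,197,211,131),'stand',atz(t,200,222,70),'hole',atz(t,309,192,39))
print([atz(t,*p,62) for p in((265,102),(352,101),(353,175),(265,176))])
```

```text
hook top [522.  275.3 131. ] stand [504.9 277.4  70. ] hole [ 6.101e+02 -6.000e-01  3.900e+01]
[array([851.3, 134.9,  62. ]), array([ 869.9, -104.3,   62. ]), array([ 658.5, -114.1,   62. ]), array([640.7, 119.5,  62. ])]
```

View pics/c1.png

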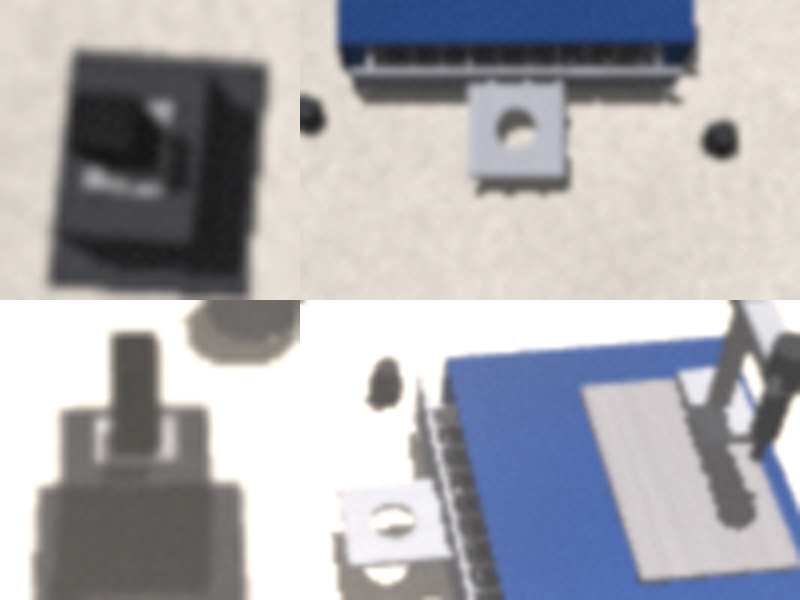

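Run:
```python
from h import *
from scipy.optimize import least_squares
t=load('top0');s=load('side0')
def fit(obs,x0):
    def r(p):
        c,n=np.cos(p[2]),np.sin(p[2]);o=[]
        for cam,P,uv in obs:
            w=(p[0]+c*P[0]-n*P[1],p[1]+n*P[0]+c*P[1],P[2]); o+=list(np.array(proj(cam,w))-uv)
        return o
    q=least_squares(r,x0,loss='soft_l1');print(q.x.round(3));print(np.array(r(q.x)).reshape(-1,2).round(1).tolist())
A=lambda u,v:(175+u/6,195+v/6)
B=lambda u,v:(240+u/6,135+(v-300)/6)
C=lambda u,v:(255+(u-300)/4,160+v/4)
D=lambda u,v:(280+(u-300)/4,185+(v-300)/4)
st=[(t,(38,30,70),A(75,52)),(t,(-38,-30,70),A(190,243)),(t,(-38,30,70),A(60,233)),
(t,(55,-45,6),A(267,65)),(t,(-55,-45,6),A(248,292)),(t,(-55,45,6),A(50,283)),
(s,(-38,30,70),B(62,408)),(s,(38,30,70),B(208,406)),(s,(38,-30,70),B(243,487)),(s,(-38,-30,70),B(38,487)),
(s,(-20,17,75),B(97,417)),(s,(20,17,75),B(178,417)),(s,(20,-17,75),B(178,460)),(s,(-20,-17,75),B(95,462))]
fit(st,[500,277,0])
tr=[(t,(33,32,39),C(468,84)),(t,(33,-32,39),C(566,84)),(t,(-33,-32,39),C(567,180)),(t,(-33,32,39),C(470,180)),(t,(0,0,39),C(516.5,128.5)),
(s,(-33,32,39),D(340,487)),(s,(33,32,39),D(435,480)),(s,(-33,-32,39),D(350,565)),(s,(0,0,39),D(393,520))]
fit(tr,[610,0,0.05])
hs=[(t,(100,120,62),(265,102)),(t,(100,-120,62),(352,101)),(t,(-100,-120,62),(353,171.5)),(t,(-100,120,62),(265,173))]
fit(hs,[760,10,0.05])
```

```text
[ 5.11977e+02  2.85489e+02 -3.00000e-03]
[[-0.2, 0.3], [0.6, -1.1], [-1.0, -1.0], [0.6, -1.2], [-0.2, 0.7], [-0.4, 0.0], [-0.4, 0.4], [0.2, 0.2], [-4.9, -0.2], [3.4, 0.3], [-0.4, 0.3], [-0.6, -0.0], [-0.3, 0.2], [-0.0, 0.2]]
[ 6.0992e+02 -9.8800e-01  5.6000e-02]
[[0.3, -0.9], [-0.6, -0.7], [-0.6, -0.8], [-0.3, -1.0], [0.0, -0.0], [-1.5, 0.3], [-0.3, 0.2], [-1.0, 0.6], [-0.5, 0.7]]
[7.59645e+02 8.76100e+00 7.30000e-02]
[[-0.3, 0.2], [-0.3, 0.6], [1.7, -0.1], [-0.4, -0.8]]
```

>>> {"name": "apply_moves", "arguments": {
  "commands": [
    [0,0,4,0,0,0.1268,1],
    [0,0,4,0,0,0.1268,1],
    [0,0,4,0,0,0.1268,1],
    [0,0,4,0,0,0.1268,1],
    [0,0,4,0,0,0.1268,1],
    [0,0,4,0,0,0.1268,1],
    [0,0,4,0,0,0.1268,1],
    [0,0,4,0,0,0.1268,1],
    [0,0,4,0,0,0.1268,1],
    [0,0,4,0,0,0.1268,1]
  ]
}}

```text
time_s: 1.1
eef_pos: [186.2, 596.2, 209.4]
orientation: [-3.141, 0.001, 1.566]
contact_force: [0.5, -0.2, 0.3]
finger_gap: 85.2
finger_force: 0.0
```

>>> {"name": "apply_moves", "arguments": {
  "commands": [
    [-31,32,0,0,0,0,1],
    [-31,32,0,0,0,0,1],
    [-31,32,0,0,0,0,1],
    [-31,32,0,0,0,0,1],
    [-31,32,0,0,0,0,1],
    [-31,32,0,0,0,0,1],
    [-31,32,0,0,0,0,1],
    [-31,32,0,0,0,0,1],
    [-31,32,0,0,0,0,1],
    [-31,32,0,0,0,0,1]
  ]
}}

```text
time_s: 2.1
eef_pos: [507.2, 285.0, 209.8]
orientation: [-3.141, 0.0, 1.571]
contact_force: [0.5, -0.1, 0.2]
finger_gap: 85.4
finger_force: 0.0
```

Run:
```python
from h import *
s=snap('wrist','w1');q=telemetry.read_state();print(q['time_s'],q['eef_pos'],q['orientation'],q['joint_positions']);print(s['camera_matrix'],s['camera_from_world'])
```

```text
2.15 [511.35486941 280.56506112 209.96788187] [3.13859399 0.00382416 1.56581629] [ 0.37636189 -0.01830712  1.75288506 -0.0047298   1.40565647  0.38211056]
[[325.1922621    0.         282.55313326]
 [  0.         325.1922621  213.68064657]
 [  0.           0.           1.        ]] [[ 9.99999501e-01 -9.40304087e-04 -3.38536902e-04 -5.06066201e+02]
 [ 8.03684738e-04  9.57977914e-01 -2.86840846e-01 -2.47318472e+02]
 [ 5.94028494e-04  2.86840430e-01  9.57978191e-01 -4.21871287e+02]
 [ 0.00000000e+00  0.00000000e+00  0.00000000e+00  1.00000000e+00]]
```

View pics/w1.png

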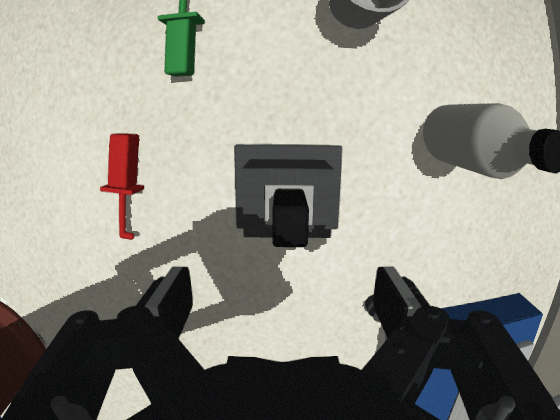

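The wrist view shows the black handle with its top face at about (290,234), the collar at about (264–313, 185) and the foot's far edge at (235–341, 145).

Run:
```python
from h import *
s=load('w1')
for u,v,z in((290.5,234,131),(274,220,131),(307,220,131),(264,185,75),(313,185,75),(235,145,6),(341,145,6)):print(u,v,atz(s,u,v,z,True))
q=telemetry.read_state();print(q['time_s'],q['eef_pos'],q['orientation'])
```

```text
290.5 234 [511.6 282.9 131. ]
274 220 [500.8 292.7 131. ]
307 220 [522.4 292.6 131. ]
264 185 [491.4 304.5  75. ]
313 185 [531.1 304.5  75. ]
235 145 [458.4 331.9   6. ]
341 145 [565.5 332.    6. ]
2.15 [511.35486941 280.56506112 209.96788187] [3.13859399 0.00382416 1.56581629]
```

>>> {"name": "apply_moves", "arguments": {
  "commands": [
    [0,0,0,0,0,0,1],
    [0,0,0,0,0,0,1],
    [0,0,0,0,0,0,1]
  ]
}}

```text
time_s: 2.45
eef_pos: [505.4, 287.3, 209.9]
orientation: [-3.141, 0.0, 1.572]
contact_force: [-0.1, 0.3, -0.4]
finger_gap: 85.4
finger_force: 0.0
```

>>> {"name": "apply_moves", "arguments": {
  "commands": [
    [-1,6,10,0,0,0,1],
    [0,0,20,0,0,0,1],
    [0,0,20,0,0,0,1],
    [0,0,20,0,0,0,1],
    [0,0,20,0,0,0,1],
    [0,0,10,0,0,0,1],
    [0,0,5,0,0,0,1],
    [0,0,0,0,0,0,1],
    [0,0,0,0,0,0,1]
  ]
}}

```text
time_s: 3.35
eef_pos: [512.9, 285.9, 106.3]
orientation: [3.14, -0.001, 1.571]
contact_force: [0.6, -0.2, -0.5]
finger_gap: 85.7
finger_force: 0.0
```

>>> {"name": "apply_moves", "arguments": {
  "commands": [
    [0,0,0,0,0,0,0],
    [0,0,0,0,0,0,-0.5],
    [0,0,0,0,0,0,-1],
    [0,0,0,0,0,0,-1],
    [0,0,0,0,0,0,-1],
    [0,0,0,0,0,0,-1],
    [0,0,0,0,0,0,-1],
    [0,0,0,0,0,0,-1],
    [0,0,0,0,0,0,-1],
    [0,0,0,0,0,0,-1]
  ],
  "squeeze": 90
}}

```text
time_s: 4.35
eef_pos: [512.7, 285.6, 105.7]
orientation: [3.141, -0.0, 1.571]
contact_force: [0.1, -1.5, 4.2]
finger_gap: 23.0
finger_force: 88.1
```

>>> {"name": "apply_moves", "arguments": {
  "commands": [
    [0,0,-3,0,0,0,-1],
    [0,0,-7,0,0,0,-1],
    [0,0,-10,0,0,0,-1],
    [0,0,-15,0,0,0,-1],
    [0,0,-15,0,0,0,-1],
    [0,0,-15,0,0,0,-1],
    [0,0,-15,0,0,0,-1],
    [0,0,-15,0,0,0,-1],
    [0,0,-5,0,0,0,-1],
    [0,0,0,0,0,0,-1]
  ]
}}

```text
time_s: 5.35
eef_pos: [513.0, 285.8, 206.8]
orientation: [3.139, -0.001, 1.571]
contact_force: [-0.5, 0.0, -1.6]
finger_gap: 22.7
finger_force: 88.1
```

Run:
```python
from h import *
s=snap('side','s2');t=snap('top','t2')
u,v=map(int,proj(s,(512,285,150)))
c=s['frame'][v-50:v+50,u-50:u+50];o=cv2.convertScaleAbs(cv2.resize(c,(600,600),interpolation=cv2.INTER_CUBIC),alpha=1.5)
cv2.imwrite('pics/c2.png',o);print(u,v,telemetry.read_state()['eef_pos'])
```

```text
261 138 [512.02559376 285.4208775  204.69907239]
```

View pics/c2.png

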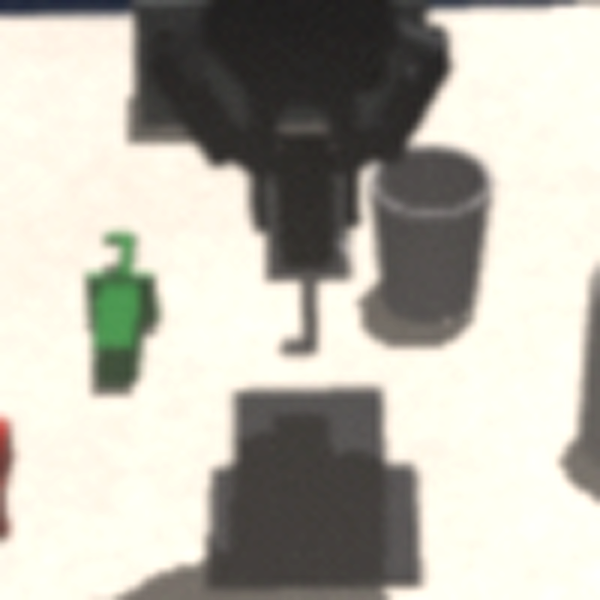

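The hook hangs upright with its toe to the left (world −x), which matches the station's −x. I'll carry it to above the tray hole.

>>> {"name": "apply_moves", "arguments": {
  "commands": [
    [-15,5,0,0,0,0,-1],
    [-30,11,0,0,0,0,-1],
    [-30,11,0,0,0,0,-1],
    [-32,12,0,0,0,0,-1],
    [-32,12,3,0,0,0,-1],
    [-32,12,6,0,0,0,-1],
    [-32,12,6,0,0,0,-1],
    [-32,11,6,0,0,0,-1],
    [-30,11,6,0,0,0,-1],
    [-21,6,5,0,0,-0.063,-1]
  ]
}}

```text
time_s: 6.45
eef_pos: [615.1, -3.4, 171.7]
orientation: [-3.14, 0.0, 1.633]
contact_force: [-0.1, 0.3, -2.1]
finger_gap: 23.0
finger_force: 88.1
```

>>> {"name": "apply_moves", "arguments": {
  "commands": [
    [0,0,5,0,0,0,-1],
    [0,0,5,0,0,0,-1],
    [0,0,0,0,0,0,-1],
    [0,0,0,0,0,0,-1]
  ]
}}

```text
time_s: 6.85
eef_pos: [614.9, 0.4, 163.0]
orientation: [-3.141, -0.0, 1.635]
contact_force: [-0.8, 0.5, -1.3]
finger_gap: 22.9
finger_force: 88.1
```

Run:
```python
from h import *
s=snap('wrist','w3');t=snap('top','t3');d=snap('side','s3')
q=telemetry.read_state();print(q['time_s'],q['eef_pos'],q['orientation'],q['contact_force'])
k=cv2.convertScaleAbs
o=np.zeros((600,800,3),np.uint8)
o[:420,:560]=k(s['frame'],alpha=1.2)
u,v=map(int,proj(d,(615,0,80)));o[360:600,560:800]=cv2.resize(d['frame'][v-20:v+40,u-30:u+30],(240,240),interpolation=cv2.INTER_CUBIC);print('side org',u-30,v-20)
o[:240,560:]=cv2.resize(s['frame'][200:280,240:320],(240,240))
cv2.imwrite('pics/c3.png',o)
```

```text
7.0 [6.15446312e+02 2.71750067e-01 1.63782793e+02] [3.14088906e+00 1.10815961e-04 1.63482081e+00] [ 0.26436264 -0.57547593 -0.52327106]
side org 275 210
```

View pics/c3.png

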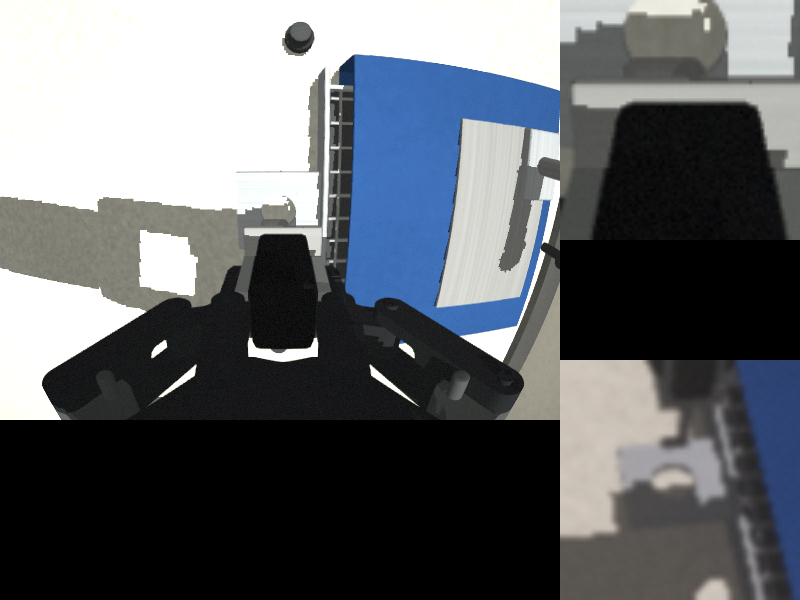

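The wrist view shows the hole spanning u 262–296 with its centre near v 209. The toe sits in front of it at u 261–288, and the tongue's far edge is at v 171.

Run:
```python
from h import *
s=load('w3')
R=lambda a:np.array([[np.cos(a),np.sin(a)],[-np.sin(a),np.cos(a)]])
for n,u,v,z in(('holeL',261.7,210,39),('holeR',295.7,210,39),('farL',237,172,39),('farR',319,171,39),('mid far',278,171.5,39),('toe end',261,222,77.5),('shank R',288,222,77.5),('collarL',244,228,133.5),('collarR',322,228,133.5)):
  print(n,atz(s,u,v,z,True))
t=load('t3');print([np.round(proj(t,p),1) for p in((615,0,73),(610,-1,39))])
```

```text
holeL [597.5   1.   39. ]
holeR [624.4   2.7  39. ]
farL [576.9  30.3  39. ]
farR [640.  35.  39.]
mid far [608.5  32.5  39. ]
toe end [599.3   3.7  77.5]
shank R [617.5   4.9  77.5]
collarL [593.7  18.5 133.5]
collarR [632.6  21.  133.5]
[array([309.6, 187.1]), array([309.2, 192.1])]
```

>>> {"name": "apply_moves", "arguments": {
  "commands": [
    [-0.5,2,6,0,0,0,-1],
    [0,0,8,0,0,0,-1],
    [0,0,8,0,0,0,-1],
    [0,0,6,0,0,0,-1],
    [0,0,3,0,0,0,-1],
    [0,0,0,0,0,0,-1],
    [0,0,0,0,0,0,-1]
  ]
}}

```text
time_s: 7.7
eef_pos: [617.5, -0.9, 132.4]
orientation: [3.141, 0.0, 1.634]
contact_force: [0.4, -0.2, -1.0]
finger_gap: 23.4
finger_force: 88.1
```

>>> {"name": "apply_moves", "arguments": {
  "commands": [
    [0,0,1,0,0,0,-1],
    [0,0,1,0,0,0,-1],
    [0,0,1,0,0,0,-1],
    [0,0,1,0,0,0,-1],
    [0,0,1,0,0,0,-1]
  ]
}}

```text
time_s: 8.2
eef_pos: [617.4, -0.8, 127.3]
orientation: [3.142, 0.0, 1.634]
contact_force: [-0.1, 0.1, -1.0]
finger_gap: 23.1
finger_force: 88.1
```

Run:
```python
from h import *
s=snap('wrist','w4');d=snap('side','s4')
q=telemetry.read_state();print(q['time_s'],q['eef_pos'],q['orientation'],q['contact_force'])
o=np.zeros((600,800,3),np.uint8)
o[:480,:480]=cv2.resize(cv2.convertScaleAbs(s['frame'][160:280,220:340],alpha=1.3),(480,480))
u,v=map(int,proj(d,(615,0,60)));o[:320,480:]=cv2.resize(d['frame'][v-20:v+20,u-20:u+20],(320,320),interpolation=cv2.INTER_CUBIC)
cv2.imwrite('pics/c4.png',o)
```

```text
8.3 [617.25911444  -0.80677518 127.09540864] [-3.14126725e+00 -6.41974855e-05  1.63379850e+00] [-0.73346867 -0.12323622 -2.04969379]
```

View pics/c4.png

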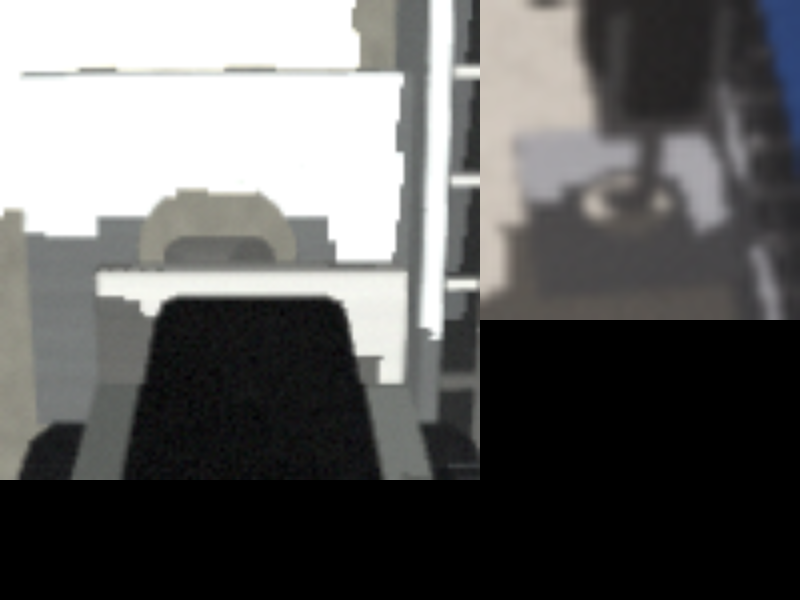

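The toe sits centred in the hole in the wrist crop (gaps 25 px left, 24 px right), and the side view shows it in the hole as well. I'll go down.

>>> {"name": "apply_moves", "arguments": {
  "commands": [
    [0,0,1,0,0,0,-1],
    [0,0,1,0,0,0,-1],
    [0,0,1,0,0,0,-1],
    [0,0,1,0,0,0,-1],
    [0,0,1,0,0,0,-1]
  ]
}}

```text
time_s: 8.8
eef_pos: [617.4, -0.8, 122.2]
orientation: [-3.142, -0.0, 1.634]
contact_force: [0.5, 0.0, -2.0]
finger_gap: 23.2
finger_force: 88.1
```

>>> {"name": "apply_moves", "arguments": {
  "commands": [
    [0,0,2,0,0,0,-1],
    [0,0,2,0,0,0,-1],
    [0,0,2,0,0,0,-1],
    [0,0,2,0,0,0,-1],
    [0,0,2,0,0,0,-1],
    [0,0,2,0,0,0,-1],
    [0,0,2,0,0,0,-1],
    [0,0,2,0,0,0,-1],
    [0,0,0,0,0,0,-1]
  ]
}}

```text
time_s: 9.7
eef_pos: [617.1, -0.8, 105.9]
orientation: [-3.141, -0.0, 1.634]
contact_force: [0.1, 1.2, -1.1]
finger_gap: 23.1
finger_force: 88.1
```

>>> {"name": "apply_moves", "arguments": {
  "commands": [
    [0,-2,0,0,0,0,-1],
    [0,-2,0,0,0,0,-1],
    [0,-2,0,0,0,0,-1],
    [0,-2,0,0,0,0,-1],
    [0,-2,0,0,0,0,-1],
    [0,-1,0,0,0,0,-1],
    [0,-1,0,0,0,0,-1],
    [0,-1,0,0,0,0,-1],
    [0,-1,0,0,0,0,-1]
  ]
}}

```text
time_s: 10.6
eef_pos: [603.4, -1.7, 106.3]
orientation: [-3.142, 0.0, 1.634]
contact_force: [-0.8, 0.2, -1.1]
finger_gap: 22.9
finger_force: 88.1
```

>>> {"name": "apply_moves", "arguments": {
  "commands": [
    [0,-1,0,0,0,0,-1],
    [0,-1,0,0,0,0,-1],
    [0,-1,0,0,0,0,-1],
    [0,-1,0,0,0,0,-1],
    [0,-1,0,0,0,0,-1],
    [0,-1,0,0,0,0,-1],
    [0,-1,0,0,0,0,-1],
    [0,-1,0,0,0,0,-1]
  ]
}}

```text
time_s: 11.4
eef_pos: [595.5, -2.2, 106.5]
orientation: [3.141, 0.0, 1.634]
contact_force: [3.3, -0.5, -2.0]
finger_gap: 23.4
finger_force: 88.2
```

>>> {"name": "apply_moves", "arguments": {
  "commands": [
    [0,-2,0,0,0,0,-1],
    [0,-2.5,0,0,0,0,-1],
    [0,-2.5,0,0,0,0,-1],
    [0,-2.5,0,0,0,0,-1],
    [0,-2.5,0,0,0,0,-1],
    [0,-2.5,0,0,0,0,-1],
    [0,-2.5,0,0,0,0,-1],
    [0,-2.5,0,0,0,0,-1],
    [0,-2.5,0,0,0,0,-1],
    [0,-2.5,0,0,0,0,-1]
  ]
}}

```text
time_s: 12.4
eef_pos: [570.8, -3.8, 106.4]
orientation: [3.141, 0.0, 1.634]
contact_force: [3.2, -0.3, -0.2]
finger_gap: 22.9
finger_force: 88.2
```

>>> {"name": "apply_moves", "arguments": {
  "commands": [
    [0,-2.5,0,0,0,0,-1],
    [0,-2.5,0,0,0,0,-1],
    [0,-2.5,0,0,0,0,-1],
    [0,-2.5,0,0,0,0,-1],
    [0,-2.5,0,0,0,0,-1],
    [0,-2.5,0,0,0,0,-1],
    [0,-2.5,0,0,0,0,-1],
    [0,-2,0,0,0,0,-1],
    [0,-2,0,0,0,0,-1],
    [0,-1.5,0,0,0,0,-1]
  ]
}}

```text
time_s: 13.4
eef_pos: [547.9, -5.2, 106.3]
orientation: [3.142, 0.0, 1.634]
contact_force: [2.7, -0.8, -0.4]
finger_gap: 22.9
finger_force: 88.2
```

>>> {"name": "apply_moves", "arguments": {
  "commands": [
    [0,-1,0,0,0,0,-1],
    [0,-1,0,0,0,0,-1],
    [0,-1,0,0,0,0,-1],
    [0,-1,0,0,0,0,-1],
    [0,-1,0,0,0,0,-1]
  ]
}}

```text
time_s: 13.9
eef_pos: [543.0, -5.5, 106.3]
orientation: [3.142, 0.0, 1.634]
contact_force: [2.9, -1.3, -1.4]
finger_gap: 23.3
finger_force: 88.2
```

>>> {"name": "apply_moves", "arguments": {
  "commands": [
    [0,0.1,0,0,0,0,-1],
    [0,0,0,0,0,0,-1]
  ]
}}

```text
time_s: 14.1
eef_pos: [542.9, -5.4, 106.1]
orientation: [-3.141, -0.0, 1.634]
contact_force: [1.9, -0.2, -0.6]
finger_gap: 22.8
finger_force: 88.2
```

>>> {"name": "apply_moves", "arguments": {
  "commands": [
    [0,0.15,0,0,0,0,-1],
    [0,0,0,0,0,0,-1]
  ]
}}

```text
time_s: 14.3
eef_pos: [543.0, -5.4, 106.0]
orientation: [-3.141, -0.0, 1.634]
contact_force: [1.0, 0.1, -1.8]
finger_gap: 23.1
finger_force: 88.3
```

>>> {"name": "apply_moves", "arguments": {
  "commands": [
    [0,0.25,0,0,0,0,-1],
    [0,0,0,0,0,0,-1]
  ]
}}

```text
time_s: 14.5
eef_pos: [543.1, -5.3, 105.9]
orientation: [-3.14, -0.0, 1.634]
contact_force: [-0.0, -0.2, -1.5]
finger_gap: 23.1
finger_force: 88.4
```

>>> {"name": "apply_moves", "arguments": {
  "commands": [
    [0,-1,0,0,0,0,-1],
    [0,-1,0,0,0,0,-1],
    [0,-1,0,0,0,0,-1],
    [0,-1,0,0,0,0,-1],
    [0,-1,0,0,0,0,-1],
    [0,-1,0,0,0,0,-1]
  ]
}}

```text
time_s: 15.1
eef_pos: [537.5, -5.8, 106.3]
orientation: [3.141, -0.0, 1.634]
contact_force: [2.8, 1.2, -2.4]
finger_gap: 23.1
finger_force: 88.2
```

>>> {"name": "apply_moves", "arguments": {
  "commands": [
    [0,-0.5,0,0,0,0,-1],
    [0,-0.5,0,0,0,0,-1],
    [0,-0.5,0,0,0,0,-1]
  ]
}}

```text
time_s: 15.4
eef_pos: [536.0, -5.9, 106.3]
orientation: [3.142, -0.0, 1.634]
contact_force: [3.0, 0.0, -2.2]
finger_gap: 23.0
finger_force: 88.2
```

Run:
```python
from h import *
q=telemetry.read_state();print(q['time_s'],q['eef_pos'],q['contact_force'])
```

```text
15.4 [536.01426918  -5.94925139 106.31019669] [ 3.04604542  0.03010108 -2.23822299]
```

>>> {"name": "apply_moves", "arguments": {
  "commands": [
    [0,-0.5,0,0,0,0,-1],
    [0,-0.5,0,0,0,0,-1],
    [0,-0.5,0,0,0,0,-1]
  ]
}}

```text
time_s: 15.7
eef_pos: [534.5, -6.0, 106.3]
orientation: [3.142, -0.0, 1.634]
contact_force: [2.4, 1.3, -2.7]
finger_gap: 23.1
finger_force: 88.2
```

>>> {"name": "apply_moves", "arguments": {
  "commands": [
    [0,-0.5,0,0,0,0,-1],
    [0,-0.5,0,0,0,0,-1],
    [0,-0.5,0,0,0,0,-1]
  ]
}}

```text
time_s: 16.0
eef_pos: [533.0, -6.1, 106.3]
orientation: [3.142, -0.0, 1.634]
contact_force: [2.8, 1.5, -2.8]
finger_gap: 23.3
finger_force: 88.2
```

>>> {"name": "apply_moves", "arguments": {
  "commands": [
    [0,-0.5,0,0,0,0,-1],
    [0,-0.5,0,0,0,0,-1],
    [0,-0.5,0,0,0,0,-1]
  ]
}}

```text
time_s: 16.3
eef_pos: [531.5, -6.3, 106.3]
orientation: [3.142, 0.0, 1.634]
contact_force: [2.1, 1.8, -2.7]
finger_gap: 22.9
finger_force: 88.2
```

>>> {"name": "apply_moves", "arguments": {
  "commands": [
    [0,-0.5,0,0,0,0,-1],
    [0,-0.5,0,0,0,0,-1],
    [0,-0.5,0,0,0,0,-1]
  ]
}}

```text
time_s: 16.6
eef_pos: [530.0, -6.4, 106.3]
orientation: [3.142, -0.0, 1.634]
contact_force: [3.2, 0.7, -2.9]
finger_gap: 22.9
finger_force: 88.2
```

>>> {"name": "apply_moves", "arguments": {
  "commands": [
    [0,-0.5,0,0,0,0,-1],
    [0,-0.5,0,0,0,0,-1],
    [0,-0.5,0,0,0,0,-1]
  ]
}}

```text
time_s: 16.9
eef_pos: [528.5, -6.4, 106.3]
orientation: [3.142, 0.0, 1.634]
contact_force: [1.9, 0.5, -1.8]
finger_gap: 23.1
finger_force: 88.2
```

>>> {"name": "apply_moves", "arguments": {
  "commands": [
    [0,-0.5,0,0,0,0,-1],
    [0,-0.5,0,0,0,0,-1],
    [0,-0.5,0,0,0,0,-1]
  ]
}}

```text
time_s: 17.2
eef_pos: [527.0, -6.5, 106.3]
orientation: [3.142, 0.0, 1.634]
contact_force: [2.0, 1.1, -2.4]
finger_gap: 23.0
finger_force: 88.2
```

>>> {"name": "apply_moves", "arguments": {
  "commands": [
    [0,-0.5,0,0,0,0,-1],
    [0,-0.5,0,0,0,0,-1],
    [0,-0.5,0,0,0,0,-1]
  ]
}}

```text
time_s: 17.5
eef_pos: [525.6, -6.6, 106.3]
orientation: [3.142, 0.0, 1.634]
contact_force: [2.9, 0.8, -2.4]
finger_gap: 23.1
finger_force: 88.2
```

>>> {"name": "apply_moves", "arguments": {
  "commands": [
    [0,-0.5,0,0,0,0,-1],
    [0,-0.5,0,0,0,0,-1],
    [0,-0.5,0,0,0,0,-1]
  ]
}}

```text
time_s: 17.8
eef_pos: [524.0, -6.7, 106.3]
orientation: [3.142, 0.0, 1.634]
contact_force: [2.5, 1.3, -2.8]
finger_gap: 22.8
finger_force: 88.2
```

>>> {"name": "apply_moves", "arguments": {
  "commands": [
    [0,-0.5,0,0,0,0,-1],
    [0,-0.5,0,0,0,0,-1],
    [0,-0.5,0,0,0,0,-1]
  ]
}}

```text
time_s: 18.1
eef_pos: [522.5, -6.8, 106.3]
orientation: [3.142, 0.0, 1.634]
contact_force: [2.6, 0.9, -3.4]
finger_gap: 23.0
finger_force: 88.2
```

>>> {"name": "apply_moves", "arguments": {
  "commands": [
    [0,-0.5,0,0,0,0,-1],
    [0,-0.5,0,0,0,0,-1],
    [0,-0.5,0,0,0,0,-1]
  ]
}}

```text
time_s: 18.4
eef_pos: [521.1, -6.9, 106.3]
orientation: [3.142, 0.0, 1.634]
contact_force: [2.6, 0.2, -2.7]
finger_gap: 22.9
finger_force: 88.2
```

>>> {"name": "apply_moves", "arguments": {
  "commands": [
    [0,-0.5,0,0,0,0,-1],
    [0,-0.5,0,0,0,0,-1],
    [0,-0.5,0,0,0,0,-1]
  ]
}}

```text
time_s: 18.7
eef_pos: [519.5, -7.0, 106.3]
orientation: [-3.142, 0.0, 1.634]
contact_force: [2.4, 0.4, -2.7]
finger_gap: 22.5
finger_force: 88.2
```

>>> {"name": "apply_moves", "arguments": {
  "commands": [
    [0,-0.5,0,0,0,0,-1],
    [0,-0.5,0,0,0,0,-1],
    [0,-0.5,0,0,0,0,-1]
  ]
}}

```text
time_s: 19.0
eef_pos: [518.1, -7.1, 106.3]
orientation: [3.141, 0.0, 1.634]
contact_force: [3.9, -1.1, -2.1]
finger_gap: 22.9
finger_force: 88.1
```

>>> {"name": "apply_moves", "arguments": {
  "commands": [
    [0,-0.5,0,0,0,0,-1],
    [0,-0.3,0,0,0,0,-1]
  ]
}}

```text
time_s: 19.2
eef_pos: [517.8, -7.1, 106.4]
orientation: [3.14, 0.0, 1.634]
contact_force: [5.4, -0.4, -5.1]
finger_gap: 23.1
finger_force: 88.2
```

>>> {"name": "apply_moves", "arguments": {
  "commands": [
    [0,-0.3,0,0,0,0,-1],
    [0,0,0,0,0,0,-1]
  ]
}}

```text
time_s: 19.4
eef_pos: [517.8, -7.2, 106.6]
orientation: [3.139, 0.0, 1.634]
contact_force: [6.4, 0.8, -4.8]
finger_gap: 23.3
finger_force: 88.2
```

>>> {"name": "apply_moves", "arguments": {
  "commands": [
    [0,-0.3,0,0,0,0,-1],
    [0,-0.3,0,0,0,0,-1],
    [0,0,0,0,0,0,-1]
  ]
}}

```text
time_s: 19.7
eef_pos: [517.6, -7.2, 106.7]
orientation: [3.138, 0.0, 1.634]
contact_force: [7.2, 0.6, -5.7]
finger_gap: 23.0
finger_force: 88.3
```

>>> {"name": "apply_moves", "arguments": {
  "commands": [
    [0,-0.4,0,0,0,0,-1],
    [0,-0.4,0,0,0,0,-1],
    [0,-0.2,0,0,0,0,-1],
    [0,0,0,0,0,0,-1]
  ]
}}

```text
time_s: 20.1
eef_pos: [517.3, -7.2, 106.9]
orientation: [3.136, 0.0, 1.634]
contact_force: [8.8, 1.0, -5.8]
finger_gap: 23.0
finger_force: 88.4
```

>>> {"name": "apply_moves", "arguments": {
  "commands": [
    [0,-0.4,0,0,0,0,-1],
    [0,-0.3,0,0,0,0,-1],
    [0,0,0,0,0,0,-1],
    [0,0,0,0,0,0,-1],
    [0,0,0,0,0,0,-1],
    [0,0,0,0,0,0,-1],
    [0,0,0,0,0,0,-1]
  ]
}}

```text
time_s: 20.8
eef_pos: [517.1, -7.3, 107.1]
orientation: [3.134, 0.0, 1.633]
contact_force: [11.1, 1.4, -7.5]
finger_gap: 22.8
finger_force: 88.4
```

>>> {"name": "apply_moves", "arguments": {
  "commands": [
    [0,0.5,0,0,0,0,-1],
    [0,1,0,0,0,0,-1],
    [0,2,0,0,0,0,-1],
    [0,2,0,0,0,0,-1],
    [0,3,0,0,0,0,-1],
    [0,3,0,0,0,0,-1],
    [0,3,0,0,0,0,-1],
    [0,2.5,0,0,0,0,-1],
    [0,0,0,0,0,0,-1],
    [0,0,0,0,0,0,-1]
  ]
}}

```text
time_s: 21.8
eef_pos: [531.6, -6.2, 106.2]
orientation: [-3.141, -0.0, 1.634]
contact_force: [0.2, 1.0, -1.8]
finger_gap: 23.1
finger_force: 89.5
```

Run:
```python
from h import *
s=snap('wrist','w5');d=snap('side','s5')
q=telemetry.read_state();print(q['time_s'],q['eef_pos'],q['orientation'],q['contact_force'])
o=np.zeros((600,800,3),np.uint8)
o[:480,:480]=cv2.resize(cv2.convertScaleAbs(s['frame'][160:280,220:340],alpha=1.3),(480,480))
u,v=map(int,proj(d,(532,-6,45)));o[:320,480:]=cv2.resize(d['frame'][v-20:v+20,u-20:u+20],(320,320),interpolation=cv2.INTER_CUBIC)
cv2.imwrite('pics/c5.png',o)
```

```text
21.9 [531.54148685  -6.21572004 106.24161836] [-3.14136414e+00 -2.08634548e-05  1.63382567e+00] [-0.28385597 -0.38910894 -1.84340957]
```

View pics/c5.png

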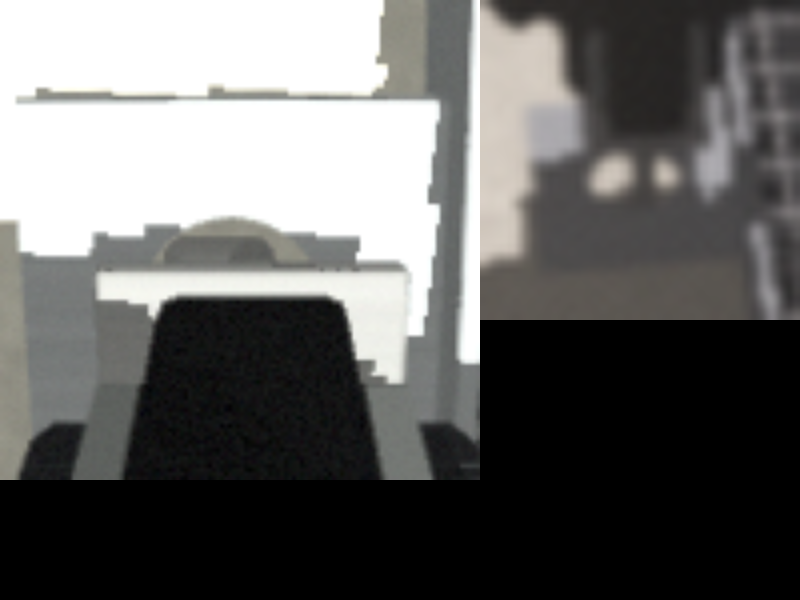

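The toe sits about 2 mm left of the hole's centre, as predicted. I'll shift 2.3 mm and then lift.

>>> {"name": "apply_moves", "arguments": {
  "commands": [
    [0,1.3,0,0,0,0,-1],
    [0,1,0,0,0,0,-1],
    [0,0,0,0,0,0,-1],
    [0,0,-2,0,0,0,-1],
    [0,0,-2,0,0,0,-1],
    [0,0,-2,0,0,0,-1],
    [0,0,-2,0,0,0,-1],
    [0,0,-1,0,0,0,-1],
    [0,0,-1,0,0,0,-1],
    [0,0,-1,0,0,0,-1]
  ]
}}

```text
time_s: 22.9
eef_pos: [533.9, -6.1, 117.4]
orientation: [-3.142, -0.0, 1.634]
contact_force: [-0.2, -0.4, -2.0]
finger_gap: 23.1
finger_force: 89.5
```

>>> {"name": "apply_moves", "arguments": {
  "commands": [
    [0,0,-1,0,0,0,-1],
    [0,0,-1,0,0,0,-1],
    [0,0,-1,0,0,0,-1],
    [0,0,-1,0,0,0,-1],
    [0,0,-1,0,0,0,-1],
    [0,0,-1,0,0,0,-1]
  ]
}}

```text
time_s: 23.5
eef_pos: [534.0, -6.1, 123.4]
orientation: [3.142, 0.0, 1.634]
contact_force: [0.1, -0.8, -1.4]
finger_gap: 23.0
finger_force: 89.5
```

>>> {"name": "apply_moves", "arguments": {
  "commands": [
    [0,0,-2,0,0,0,-1],
    [0,0,-2,0,0,0,-1],
    [0,0,-2,0,0,0,-1],
    [0,0,-4,0,0,0,-1],
    [0,0,-10,0,0,0,-1],
    [0,0,-14,0,0,0,-1],
    [0,0,-14,0,0,0,-1],
    [0,0,-14,0,0,0,-1],
    [0,0,-14,0,0,0,-1],
    [0,0,-6,0,0,0.063,-1]
  ]
}}

```text
time_s: 24.5
eef_pos: [535.0, -6.2, 208.3]
orientation: [3.138, 0.001, 1.569]
contact_force: [0.0, -0.1, -2.2]
finger_gap: 23.0
finger_force: 89.5
```

>>> {"name": "apply_moves", "arguments": {
  "commands": [
    [15,-1,0,0,0,0,-1],
    [30,-2,0,0,0,0,-1],
    [32,-2.5,0,0,0,0,-1],
    [35,-2.5,0,0,0,0,-1],
    [35,-2.5,0,0,0,0,-1],
    [35,-2.5,0,0,0,0,-1],
    [35,-2.5,0,0,0,0,-1],
    [32,-2.5,0,0,0,0,-1],
    [28,-2,0,0,0,0,-1],
    [14,-1,0,0,0,0,-1]
  ]
}}

```text
time_s: 25.5
eef_pos: [511.7, 287.6, 205.0]
orientation: [-3.141, -0.0, 1.575]
contact_force: [0.7, -0.5, -1.5]
finger_gap: 23.5
finger_force: 89.5
```

>>> {"name": "apply_moves", "arguments": {
  "commands": [
    [0,0,0,0,0,0,-1],
    [0,0,0,0,0,0,-1],
    [0,0,0,0,0,0,-1]
  ]
}}

```text
time_s: 25.8
eef_pos: [513.0, 284.0, 205.1]
orientation: [-3.141, 0.001, 1.57]
contact_force: [0.2, 0.4, -1.1]
finger_gap: 23.0
finger_force: 89.5
```

>>> {"name": "apply_moves", "arguments": {
  "commands": [
    [1.7,-0.2,10,0,0,0,-1],
    [0,0,15,0,0,0,-1],
    [0,0,10,0,0,0,-1],
    [0,0,4,0,0,0,-1],
    [0,0,0,0,0,0,-1],
    [0,0,2,0,0,0,-1],
    [0,0,2,0,0,0,-1],
    [0,0,2,0,0,0,-1],
    [0,0,2,0,0,0,-1],
    [0,0,2,0,0,0,-1]
  ]
}}

```text
time_s: 26.8
eef_pos: [512.8, 286.7, 156.3]
orientation: [3.141, -0.0, 1.571]
contact_force: [-0.1, 0.2, -1.5]
finger_gap: 23.0
finger_force: 89.5
```

>>> {"name": "apply_moves", "arguments": {
  "commands": [
    [0,0,4,0,0,0,-1],
    [0,0,8,0,0,0,-1],
    [0,0,8,0,0,0,-1],
    [0,0,8,0,0,0,-1],
    [0,0,8,0,0,0,-1],
    [0,0,6,0,0,0,-1],
    [0,0,3,0,0,0,-1],
    [0,0,2,0,0,0,-1],
    [0,0,1,0,0,0,-1],
    [0,0,0,0,0,0,-1]
  ]
}}

```text
time_s: 27.8
eef_pos: [512.9, 286.7, 108.5]
orientation: [3.141, -0.0, 1.571]
contact_force: [-0.0, 0.2, -1.0]
finger_gap: 23.6
finger_force: 89.5
```

>>> {"name": "apply_moves", "arguments": {
  "commands": [
    [0,0,1,0,0,0,-1],
    [0,0,1,0,0,0,-1],
    [0,0,0.5,0,0,0,-1],
    [0,0,0,0,0,0,-1]
  ]
}}

```text
time_s: 28.2
eef_pos: [512.8, 286.6, 105.8]
orientation: [3.142, 0.0, 1.571]
contact_force: [-0.2, -0.2, -1.8]
finger_gap: 22.7
finger_force: 89.6
```

>>> {"name": "apply_moves", "arguments": {
  "commands": [
    [0,0,0.5,0,0,0,-1],
    [0,0,0,0,0,0,-1]
  ]
}}

```text
time_s: 28.4
eef_pos: [512.9, 286.7, 105.8]
orientation: [3.141, -0.0, 1.571]
contact_force: [-1.4, -0.8, 1.6]
finger_gap: 23.2
finger_force: 89.9
```

Contact is felt, so the collar is seated. I'll release and back off.

>>> {"name": "apply_moves", "arguments": {
  "commands": [
    [0,0,0,0,0,0,-0.4],
    [0,0,0,0,0,0,-0.2],
    [0,0,0,0,0,0,0.2],
    [0,0,0,0,0,0,0.6],
    [0,0,0,0,0,0,1],
    [0,0,0,0,0,0,1],
    [0,0,0,0,0,0,1],
    [0,0,0,0,0,0,1]
  ]
}}

```text
time_s: 29.2
eef_pos: [512.8, 286.6, 105.3]
orientation: [3.142, -0.0, 1.571]
contact_force: [-0.1, -0.4, 0.2]
finger_gap: 85.7
finger_force: 0.0
```

>>> {"name": "apply_moves", "arguments": {
  "commands": [
    [0,0,-5,0,0,0,1],
    [0,0,-10,0,0,0,1],
    [0,0,-20,0,0,0,1],
    [0,0,-20,0,0,0,1],
    [0,0,-20,0,0,0,1],
    [0,0,-20,0,0,0,1],
    [0,0,-10,0,0,0,1],
    [0,0,0,0,0,0,1],
    [0,0,0,0,0,0,1]
  ]
}}

```text
time_s: 30.1
eef_pos: [512.5, 286.5, 210.0]
orientation: [-3.141, 0.0, 1.571]
contact_force: [-0.4, 0.1, -0.7]
finger_gap: 85.3
finger_force: 0.0
```

Run:
```python
from h import *
w=snap('wrist','w6');t=snap('top','t6')
o=np.zeros((420,800,3),np.uint8);o[:,:560]=w['frame']
o[:240,560:]=cv2.resize(t['frame'][90:250,240:400],(240,240));cv2.imwrite('pics/c6.png',o)
q=telemetry.read_state();print(q['time_s'],q['eef_pos'],q['finger_gap'],q['contact_force'])
```

```text
30.2 [512.04053947 286.32175562 208.76543827] 85.17357336194443 [-0.20193939  0.46475675 -0.65089104]
```

View pics/c6.png

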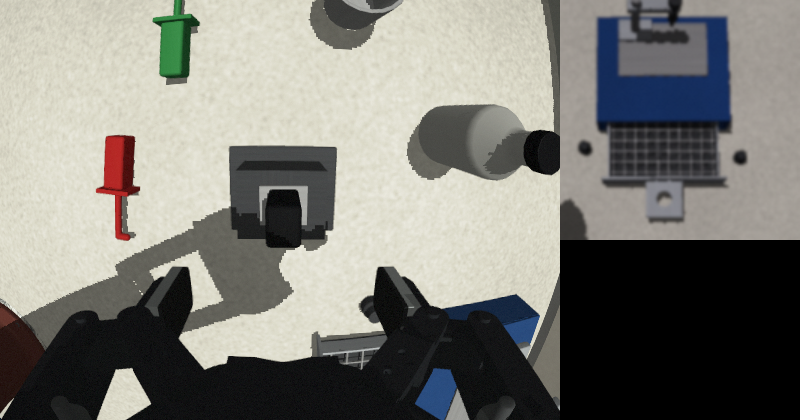

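The hook stands upright and seated in its stand (handle at about (284,220)), the tray is drawn out and the nuts haven't moved.

```bash
python3 -c "
from bench import workorder;print(workorder.hand_in())"
```

```text
the job is handed in; nothing more can be done
None
```

The job is handed in at about 30 s of the 61 s allowed; the hand-in returned no verdict. I drew the tray out to its stop, held it there with a pull of about 9–11 N, unhooked, and stood the hook back upright in its stand.

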